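# Load the bolt carrier and hang it in its gap on the rack

## Task

Stand the two loose bolts, heads down, in the two cells of the empty bolt carrier where it stands on the worktop. Then take the carrier by its black grip and lower its hook over the rack's top rail in the vacant place marked by the white card, so that it hangs fully home between its neighbours with both bolts still in it. Do not push the hanging carriers out of place, and leave the other things on the worktop alone.

Things in the scene. Friction and masses are not known exactly. Their poses are not given: they have to be found in the camera images.
- carrier: Empty aluminium bolt carrier, at first standing on the worktop, 0.1 to 0.2 kg. Origin under the centre of its bin; x to its hooked back, z up. Bin 64 mm (x) by 34 mm (y), 33 mm high, walls and floor 3 mm; a divider across the middle makes two cells. A back plate (rear face at x = +34 mm) rises from it to the hook at 62 to 66 mm; a black grip tab stands on the hook, up to z = 108 mm.
- carrier_hook (a point): Inner top of the carrier's hook, in the middle of its gap: 40 mm behind (+x) and 62 mm above the carrier's origin. The hook is 34 mm wide (y); its gap, open downward, is 12 mm (x) between back plate and leg; the leg goes down 16 mm from here, then a lip flares backward 8 mm more in x and 8 mm lower. Axes as the carrier's.
- carrier_grip (a point): Centre of the carrier's black grip tab to hold it by: 10 mm thick along the carrier's x, 24 mm wide along y; the tab spans 18 mm below to 14 mm above this point. It lies 38 mm behind (+x) and 94 mm above the carrier's origin. Axes as the carrier's.
- cell_front (a point): Centre of the floor of the carrier's front cell (away from the hook), 27 mm in x by 28 mm in y, 30 mm deep. Axes as the carrier's.
- cell_back (a point): Centre of the floor of the carrier's back cell (next to the hook), 27 mm in x by 28 mm in y, 30 mm deep. The front face of the grip tab is 18 mm behind it in x. Axes as the carrier's.
- bolt_a_mid (a point): One loose steel hexagon bolt standing on its head on the worktop, 58 mm tall, head 19 x 22 mm across and about 8 mm high, round shank 12 mm thick above; the point is on its axis half-way up (29 mm). 70 g. z points from the head up.
- bolt_b_mid (a point): The other loose bolt, the same in size and kind, the point half-way up its axis.
- hang_rack: The fixed rack: a flat steel top rail 8 mm thick (x) and 18 mm high, its top 112 mm above the worktop, and a lower rail 8 mm thick at 55 to 68 mm, both along the rack's y between posts 142 mm either side. Origin on the worktop under the middle of the rail; x points to the rack's rear, carriers hang on its front (-x) with their hooks pointing to +x.
- free_place (a point): Middle of the vacant place: on the centre line of the top rail's upper face, just above a small white card fixed between the rails. Axes as the rack's. A carrier hung here has its hook point 0 to 2 mm behind or in front of it, its grip 3 to 6 mm in front and 32 mm above, and leans a few degrees, bottom to the rear. Neighbours hang about 48 mm to either side, centre to centre.
- hung_1: A carrier like the carrier (34 mm wide across the rail), hanging on the rail with one bolt in it; origin under the centre of its bin; about 0.15 kg empty. Its grip tab reaches 108 mm above the origin. It hangs by its hook only and can be pushed off.
- hung_2: A carrier like the carrier (34 mm wide across the rail), hanging on the rail with two bolts in it; origin under the centre of its bin; about 0.15 kg empty. Its grip tab reaches 108 mm above the origin. It hangs by its hook only and can be pushed off.
- hung_3: A carrier like the carrier (34 mm wide across the rail), hanging on the rail with two bolts in it; origin under the centre of its bin; about 0.15 kg empty. Its grip tab reaches 108 mm above the origin. It hangs by its hook only and can be pushed off.
- hung_4: A carrier like the carrier (34 mm wide across the rail), hanging on the rail with two bolts in it; origin under the centre of its bin; about 0.15 kg empty. Its grip tab reaches 108 mm above the origin. It hangs by its hook only and can be pushed off.
- tin: Bystander: closed round aluminium tin, 58 mm wide, 37 mm high; origin under its centre. To be left alone.
- pot: Bystander: closed screw-top pot, 63 mm wide, 59 mm high; origin under its centre. To be left alone.
- spanner: Bystander: spanner lying flat, 186 mm long, 7 mm thick; origin under its centre. To be left alone.
Things that resemble listed ones, but are neither listed nor needed, are in the scene too. What is shaped like the carrier but purple is not meant.

How it is judged:
By the outcome, as a careful person would: the job done as asked, in the order asked, and still so for the second after the job is handed in, with the robot touching nothing.
It also fails if it takes over 72 s, if anything falls off the work surface, if the arm or the gripper's body presses on something with over 40 N, if the wrist force passes 120 N, or if a joint passes its speed limit or range.

## Robot

A 6-joint arm with a two-finger parallel gripper is mounted at the origin on a cart in front of the work surface, level with it; the furniture and walls round the work are solid. World frame = base frame: x ahead of the robot, y to its left, z up, the work surface at z = 0. Lengths are in m, angles in rad, forces in N, time in s.
With the tool pointing down it reaches from about 0.3 to 0.775 m from the base axis. Payload 14.6 kg.
Tool frame: the origin (TCP) lies midway between the tips of the shut fingers; the grasp point (between the pads) lies 19 mm behind it; z points along the fingers, y is the line along which they close (so a half turn about z gives the same grasp; the last joint's range is limited). The gripper opens to 94 mm and grips with 3 to 60 N. Pads are 16 mm wide; open, the fingers measure 119 mm over their backs; the gripper's body (75 mm by 177 mm) begins 78 mm behind the grasp point.
Start: joints at [1.204, 0.3, 1.521, -0, 1.321, -0.067], TCP at [0.162, 0.525, 0.205] pointing down, gripper open.
Joint ranges: [-3.03, 3.03], [-0.79, 2.21], [0.23, 2.52], [-1.04, 4.18], [0, 3.07], [-2.55, 2.55]. Speed limits (rad/s): [2.22, 2.22, 2.57, 3.14, 3.14, 3.14].

## Interface

Orientations are given as a 3x3 rotation matrix whose columns are the frame's x, y, z axes.
In Python, from workcell import observe, get_image, sign_off gives the robot as it stands. The module is installed in compiled form; this text tells all that it offers.
- The arm moves only by the tool play_rows, never from a script. Its argument "rows" is text: rows parted by semicolons, each of 4 numbers parted by spaces: the shift along the tool's x, y, z in units of 0.025 m (1.0 is 0.025 m), then the turn about the tool's z in units of 6 degrees (1.0 is 6 degrees). In form: tx ty tz twist; .... A call has 1 to 5 rows; each row shifts and turns the commanded pose from where the row before left it, along the tool's axes as they then stand; what a row does not reach is not made up. A row lasts 1/12 s, in which the tool goes at most 41.7 mm and 7.16 degrees, less where a joint would pass 70% of its speed; a pose out of reach is approached as far as the arm can. A call with a number of a shift or a turn outside -1 to 1 is refused whole. A call with a gripper value outside its range is refused whole. "hand" is the opening, from 0 (shut) to 1 (fully open), set as the call begins (left out, the last holds). The fingers move at their own pace and stop on an object; the grip force is fixed at half the most. Time passes only in rows, so rows that do not move let the fingers close. It gives the time, the measured TCP pose, the force, the opening and the grip force at its end, in the units of the state.
- observe(): the state, without advancing time (a new reading comes with each control period).
- get_image(name): name is "side" or "top"; returns a dict with "pixels" (420x560x3 uint8, red, green, blue), "range_z" (420x560 float32, m along the optical axis (not along the pixel's ray), 0 where there is no reading), "fx", "fy", "cx", "cy" (pixels), "k1" (the pictures are not rectified: a ray, as slopes to the right and down, at radius r is drawn at 1 + k1 r^2 times it, then the intrinsics apply), "T" (4x4, takes a point from camera to world coordinates). Camera axes: x right, y down, z forward; pixel columns grow to the right and rows downward; lengths in m; the calibration is good to about 2 mm. A picture is of the moment at which its call begins.
- sign_off(): hands the job in; it is judged then, once.
The state is a dict: "time_s": time; "q": joint angles; "qvel": joint speeds; "joint_efforts": joint torques, N m; "eef_pos": TCP position; "orientation": TCP orientation; "ft_force": force on the tool from outside, world axes, zero at the start; "wrist_torque": the same for the moment, N m; "grip_width": finger opening in m; "gripper_force": force on a finger pad.
Only numpy, scipy, OpenCV 4.12 (cv2) and the standard library are available. Lean on these libraries where they do the work, as an engineer would, in place of code of your own. Each camera call takes 0.05 s, during which the arm holds its last target. There are 200 camera calls.

## Working session

There is one attempt and no reset: what is moved stays moved. The work goes in short steps, Python scripts to look and compute and a tool call to move; the robot and the scene stay as the last step left them, time stands still between calls to the robot, and variables do not carry over. Pictures are saved under pics/ and viewed, at most 10 in all, crops included, and the job is handed in when it is done.

Besides the shell and the picture viewer there is one more tool, called after "Request:" as a command line: name --argument value ..., lists and objects as JSON in quotes. play_rows: Moves the arm, as the interface text tells. Its arguments: {"type":"object","properties":{"rows":{"type":"string"},"hand":{"type":"number"}},"required":["rows"]}

```bash
mkdir -p pics
cat > h.py <<'E'
import numpy as np, cv2
from workcell import observe, get_image, sign_off
def snap(name, tag):
    d=get_image(name); np.savez(f'pics/{tag}.npz',**d)
    cv2.imwrite(f'pics/{tag}.png',d['pixels'][:,:,::-1]); return d
def load(tag): return dict(np.load(f'pics/{tag}.npz'))
def cloud(d):
    h,w=d['range_z'].shape
    K=np.array([[d['fx'],0,d['cx']],[0,d['fy'],d['cy']],[0,0,1.]])
    uv=np.stack(np.meshgrid(np.arange(w),np.arange(h)),-1).reshape(-1,1,2).astype(float)
    n=cv2.undistortPoints(uv,K,np.array([float(d['k1']),0,0,0]))[:,0]
    z=d['range_z'].reshape(-1,1)
    P=np.hstack([n*z,z])@d['T'][:3,:3].T+d['T'][:3,3]
    P[z[:,0]==0]=np.nan
    return P.reshape(h,w,3)
def crop(d,u0,v0,u1,v1,s,out): cv2.imwrite(f'pics/{out}.png',cv2.resize(d['pixels'][v0:v1,u0:u1,::-1],None,fx=s,fy=s,interpolation=cv2.INTER_CUBIC))
E
python3 - <<'E'
from h import *
for n in('side','top'):
    d=snap(n,n+'0'); print(n,d['T'].round(3).tolist(),d['fx'],d['k1'])
o=observe(); print(o)
a=np.hstack([load('top0')['pixels']]);
E
```

```text
side [[0.92, 0.28, -0.273, 0.946], [0.391, -0.653, 0.649, -1.005], [0.004, -0.704, -0.71, 1.162], [0.0, 0.0, 0.0, 1.0]] 516.0007813773901 -0.12080978941517372
top [[0.03, -0.999, 0.046, 0.466], [-0.999, -0.029, 0.024, -0.055], [-0.023, -0.046, -0.999, 1.066], [0.0, 0.0, 0.0, 1.0]] 386.75658721214495 -0.0038814081411651727
{'time_s': 0.1, 'q': array([ 1.20437543e+00,  3.00425375e-01,  1.52153178e+00, -2.41947186e-05,
        1.32069869e+00, -6.66117734e-02]), 'qvel': array([-5.36374202e-04, -2.00953534e-03, -2.56587244e-03, -4.08410484e-05,
        2.63436779e-04,  7.81102290e-04]), 'joint_efforts': array([ 1.04725291e-04, -5.32633245e+01, -3.53283763e+01,  7.08608120e-02,
        2.35342188e-02, -3.71461965e-05]), 'eef_pos': array([0.16236407, 0.52523521, 0.20493227]), 'orientation': array([[-9.55394643e-01,  2.95331928e-01, -3.59029334e-04],
       [ 2.95332142e-01,  9.55394120e-01, -1.00100802e-03],
       [ 4.73848877e-05, -1.06239060e-03, -9.99999435e-01]]), 'ft_force': array([-0.35012899, -0.91251736,  0.28404518]), 'wrist_torque': array([0.00817054, 0.02348758, 0.01768432]), 'gripper_force': 0.0, 'grip_width': 0.0939728799920221}
```

View pics/top0.png

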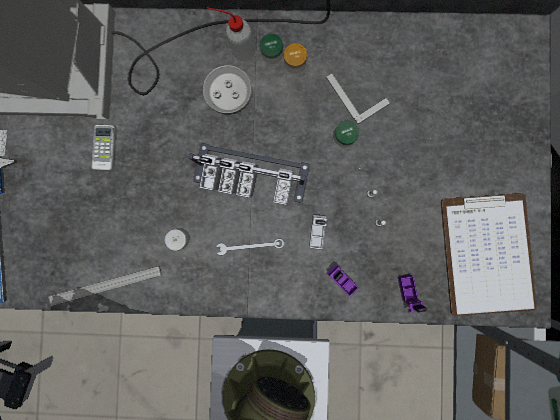

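View pics/side0.png

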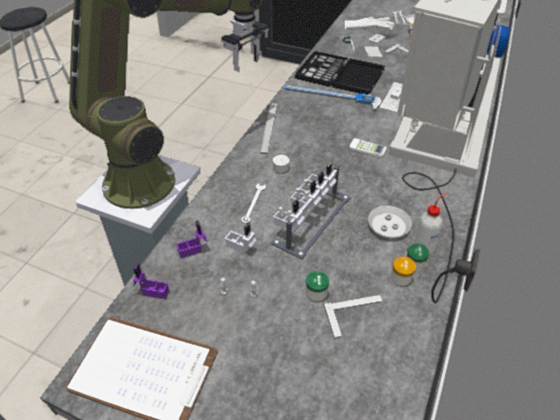

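Top view: the empty aluminium carrier is at (318,232) and the upright bolts at (372,193) and (381,222). The rack is at (250,175), with its gap near (264,180). Things that could be mistaken for these are the purple carriers at (342,279) and (410,292), the hung carriers at (210–283,180) and the round parts in the dish at (228,90). I choose the aluminium carrier standing alone and the two standing bolts. Next I take close crops to check the choice.

Run:
```python
from h import *
d=load('top0'); s=load('side0')
a=cv2.resize(d['pixels'][140:260,185:395,::-1],None,fx=3.8,fy=3.8,interpolation=cv2.INTER_CUBIC)
cv2.imwrite('pics/c1.png',a)
crop(s,205,155,355,305,3.9,'c2')
```

```text
(no output)
```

View pics/c1.png

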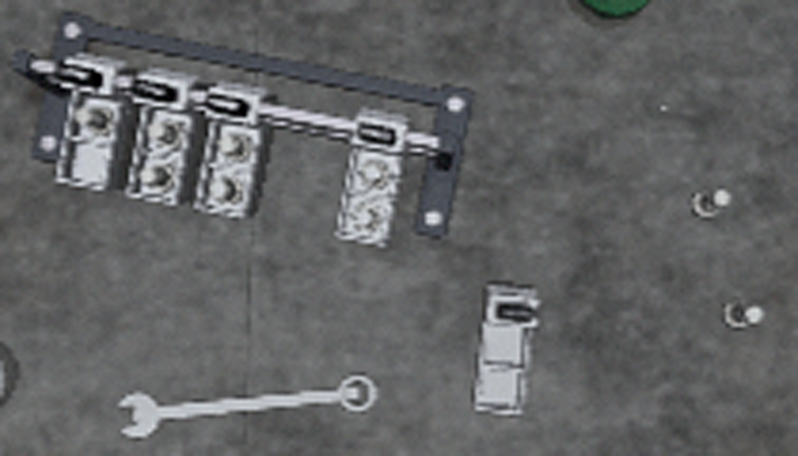

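View pics/c2.png

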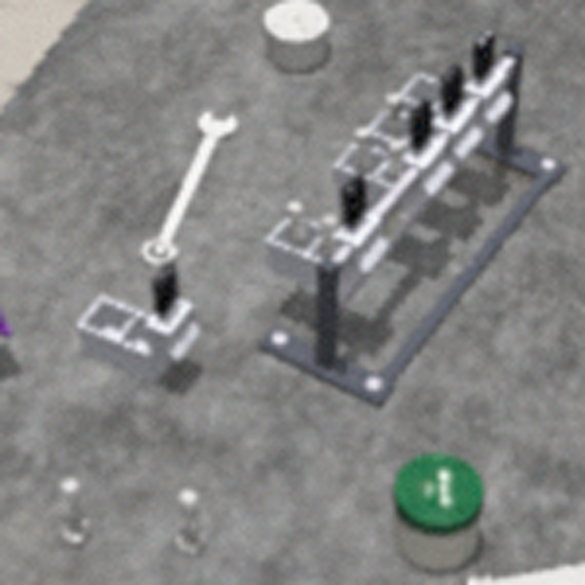

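The crops confirm the choice. The lone grey carrier has its grip at c1 (515,312). The bolt tips are at c1 (722,198) and (754,315). The vacant rail stretch is between c1 x=270 and x=350. Next I measure with the cloud.

Run:
```python
from h import *
from scipy.ndimage import label
np.set_printoptions(precision=4,suppress=True)
for nm in('top0','side0'):
    d=load(nm);P=cloud(d);print(nm)
    px=d['pixels'].astype(int)
    reg=(P[...,0]>0.25)&(P[...,0]<0.72)&(P[...,1]>-0.42)&(P[...,1]<0.16)
    fl=reg&(abs(P[...,2])<.006); print('table z',np.median(P[fl][:,2]))
    L,n=label(reg&(P[...,2]>0.012),np.ones((3,3)))
    for i in range(1,n+1):
        m=L==i
        if m.sum()<8: continue
        Q=P[m]; top=Q[Q[:,2]>np.percentile(Q[:,2],70)]
        v,u=np.where(m)
        print(i,m.sum(),'uv',u.mean().round(),v.mean().round(),'min',Q.min(0),'max',Q.max(0),'topmed',np.median(top,0))
    # dark grips
    g=reg&(P[...,2]>0.078)&(px.max(2)<70)
    L,n=label(g,np.ones((3,3)))
    for i in range(1,n+1):
        m=L==i
        if m.sum()<5: continue
        Q=P[m];v,u=np.where(m);print('dark',m.sum(),u.mean().round(1),v.mean().round(1),np.median(Q,0),'z',Q[:,2].min(),Q[:,2].max())
```

```text
top0
table z 0.0012409338229786293
1 385 uv 346.0 136.0 min [ 0.6784 -0.2189  0.0127] max [ 0.7199 -0.1586  0.0638] topmed [ 0.7012 -0.1905  0.0615]
6 2002 uv 249.0 178.0 min [ 0.5144 -0.0798  0.0163] max [0.6338 0.16   0.1623] topmed [0.5958 0.0596 0.117 ]
18 10 uv 304.0 168.0 min [ 0.6124 -0.0843  0.012 ] max [ 0.626  -0.0758  0.016 ] topmed [ 0.6173 -0.0813  0.0159]
25 33 uv 372.0 192.0 min [ 0.5486 -0.2691  0.0125] max [ 0.5596 -0.2569  0.0602] topmed [ 0.5559 -0.2634  0.0586]
26 10 uv 299.0 196.0 min [ 0.5351 -0.0753  0.0124] max [ 0.5435 -0.0645  0.0164] topmed [ 0.5351 -0.0726  0.0143]
27 233 uv 318.0 228.0 min [ 0.4018 -0.14    0.0136] max [ 0.4897 -0.1     0.1143] topmed [ 0.4732 -0.121   0.1063]
28 37 uv 381.0 222.0 min [ 0.4707 -0.2935  0.0131] max [ 0.4815 -0.2818  0.0618] topmed [ 0.4762 -0.2879  0.0593]
34 278 uv 340.0 278.0 min [ 0.2789 -0.2291  0.0131] max [ 0.3623 -0.1483  0.1126] topmed [ 0.3406 -0.1689  0.1028]
35 409 uv 411.0 296.0 min [ 0.2503 -0.3892  0.012 ] max [ 0.3379 -0.3416  0.1134] topmed [ 0.2687 -0.3691  0.092 ]
dark 24 208.4 160.2 [0.6106 0.151  0.1484
[... 1553 characters left out ...]
  0.0566]
dark 28 328.1 169.7 [0.6152 0.1528 0.1407] z 0.12001198811522817 0.15743086898228165
dark 41 320.5 177.8 [0.6068 0.1063 0.1427] z 0.12551783935606786 0.15678071983612574
dark 45 312.4 186.7 [0.5987 0.0588 0.1434] z 0.12386948810822718 0.1586895553053016
dark 55 295.5 206.4 [ 0.5836 -0.0354  0.1425] z 0.12253435854201156 0.1581759014277071
dark 22 198.1 227.7 [ 0.3458 -0.1788  0.0996] z 0.07899607120077112 0.10610119404255647
dark 36 288.6 228.5 [ 0.5827 -0.0801  0.0945] z 0.0793505031848818 0.11254785876218043
dark 37 246.9 229.3 [ 0.4748 -0.1288  0.0959] z 0.07913441765641305 0.10859609524834779
dark 52 137.1 270.4 [ 0.2712 -0.3791  0.0937] z 0.0799414962865943 0.10755459112664312
```

Run:
```python
from h import *
np.set_printoptions(precision=4,suppress=True)
def R2(y): return np.array([[np.cos(y),-np.sin(y)],[np.sin(y),np.cos(y)]])
for nm,dz in(('top0',.0012),('side0',-.002)):
    d=load(nm);P=cloud(d).copy();P[...,2]-=dz; print(nm)
    px=d['pixels'].astype(int)
    Q=P[(P[...,0]>.39)&(P[...,0]<.50)&(P[...,1]>-.15)&(P[...,1]<-.09)]
    r=Q[(Q[:,2]>.026)&(Q[:,2]<.040)]
    print('bin rim',len(r),cv2.minAreaRect((r[:,:2]*1000).astype(np.float32)))
    r=Q[(Q[:,2]>.010)]
    print('all',len(r),cv2.minAreaRect((r[:,:2]*1000).astype(np.float32)))
    # rail
    g=P[(P[...,1]>-.10)&(P[...,1]<.18)&(P[...,0]>.54)&(P[...,0]<.64)]
    r=g[(abs(g[:,2]-.112)<.005)]
    A=(r[:,0:2]); 
    gap=r[(r[:,1]<.04)&(r[:,1]>-.012)]
    print('rail gap',len(gap),np.median(gap,0))
    p=np.polyfit(gap[:,1],gap[:,0],1);print('x at y.013',np.polyval(p,.013),'slope deg',np.degrees(np.arctan(p[0])))
    # posts / baseplate low rect
    b=P[(P[...,2]>.003)&(P[...,2]<.02)&(px.max(2)<110)&(P[...,0]>.5)&(P[...,0]<.68)&(P[...,1]>-.11)&(P[...,1]<.2)]
    if len(b)>10: print('base',len(b),cv2.minAreaRect((b[:,:2]*1000).astype(np.float32)))
```

```text
top0
bin rim 80 ((445.3638916015625, -120.6893081665039), (34.20621109008789, 87.95984649658203), 85.08007049560547)
all 233 ((445.3746643066406, -120.63684844970703), (34.214935302734375, 87.96288299560547), 85.15713500976562)
rail gap 72 [0.5936 0.0149 0.1114]
x at y.013 0.5937206717188944 slope deg 9.12855411619597
base 927 ((590.2308959960938, 44.98108673095703), (309.7310485839844, 178.91799926757812), 89.86937713623047)
side0
bin rim 103 ((444.1235046386719, -120.95599365234375), (40.14453887939453, 88.70279693603516), 84.5580062866211)
all 424 ((444.8052673339844, -121.3857192993164), (40.36033630371094, 89.96580505371094), 83.40019989013672)
rail gap 40 [0.5957 0.0147 0.1113]
x at y.013 0.5949921480636503 slope deg 9.355817587998427
base 288 ((597.7249755859375, 56.42341613769531), (299.07354736328125, 137.65695190429688), 84.68248748779297)
```

Request:
play_rows --rows "0 -1 0 -1;0 -1 0 -1;0 -1 0 0;0 -1 0 0;0 -1 0 0" --hand 0.6

```text
time_s: 0.52
eef_pos: [0.1431, 0.401, 0.205]
orientation: [[-0.996, 0.09, -0.0], [0.09, 0.996, -0.001], [0.0, -0.001, -1.0]]
ft_force: [0.1, -0.6, 0.4]
grip_width: 0.0639
gripper_force: 0.0
```

Tool y is now along the carrier's y. The estimates are carrier yaw −5°, origin about (.433,−.120), bolt A about (.556,−.265), bolt B about (.476,−.289) and rail middle about (.594,.013). I move over to bolt A.

Request:
play_rows --rows "-.76 -1 0 0;-.76 -1 0 0;-.76 -1 0 0;-.76 -1 0 0;-.76 -1 0 0"

```text
time_s: 0.93
eef_pos: [0.227, 0.2679, 0.2054]
orientation: [[-0.996, 0.09, 0.0], [0.09, 0.996, -0.0], [-0.0, -0.0, -1.0]]
ft_force: [1.3, 0.5, 1.4]
grip_width: 0.0565
gripper_force: 0.0
```

Request:
play_rows --rows "-.76 -1 0 0;-.76 -1 0 0;-.76 -1 0 0;-.76 -1 0 0;-.76 -1 0 0"

```text
time_s: 1.35
eef_pos: [0.3105, 0.1347, 0.2055]
orientation: [[-0.996, 0.09, 0.0], [0.09, 0.996, 0.0], [-0.0, 0.0, -1.0]]
ft_force: [1.3, 0.4, -0.5]
grip_width: 0.0566
gripper_force: 0.0
```

Request:
play_rows --rows "-.76 -1 0 0;-.76 -1 0 0;-.76 -1 0 0;-.76 -1 0 0;-.76 -1 0 0"

```text
time_s: 1.77
eef_pos: [0.3939, 0.0015, 0.2053]
orientation: [[-0.996, 0.091, -0.0], [0.091, 0.996, 0.0], [0.0, 0.0, -1.0]]
ft_force: [0.6, 0.1, -0.1]
grip_width: 0.0567
gripper_force: 0.0
```

Request:
play_rows --rows "-.76 -1 0 0;-.76 -1 0 0;-.76 -1 0 0;-.76 -1 0 0;-.76 -1 0 0"

```text
time_s: 2.18
eef_pos: [0.4772, -0.1314, 0.2051]
orientation: [[-0.996, 0.09, -0.0], [0.09, 0.996, 0.0], [0.0, 0.0, -1.0]]
ft_force: [0.3, -0.3, 0.0]
grip_width: 0.0569
gripper_force: 0.0
```

Request:
play_rows --rows "-.76 -1 0 0;-.76 -1 0 0;-.76 -1 0 0;-.76 -1 0 0;-.76 -1 0 0"

```text
time_s: 2.6
eef_pos: [0.5605, -0.2643, 0.2049]
orientation: [[-0.996, 0.09, -0.001], [0.09, 0.996, 0.0], [0.001, 0.0, -1.0]]
ft_force: [0.0, -0.0, 0.4]
grip_width: 0.0566
gripper_force: 0.0
```

Request:
play_rows --rows "0 0 0 0;0 0 0 0"

```text
time_s: 2.77
eef_pos: [0.56, -0.2637, 0.2041]
orientation: [[-0.996, 0.092, -0.002], [0.092, 0.996, 0.001], [0.002, 0.001, -1.0]]
ft_force: [-0.9, 0.3, -0.6]
grip_width: 0.0562
gripper_force: 0.0
```

Request:
play_rows --rows ".17 -.05 1 0;0 0 1 0;0 0 1 0;0 0 1 0;0 0 .9 0"

```text
time_s: 3.18
eef_pos: [0.5551, -0.2626, 0.0818]
orientation: [[-0.996, 0.089, -0.0], [0.089, 0.996, 0.0], [0.001, 0.0, -1.0]]
ft_force: [0.2, -0.3, -0.7]
grip_width: 0.0564
gripper_force: 0.0
```

Request:
play_rows --rows "0 0 .3 0;0 0 0 0"

```text
time_s: 3.35
eef_pos: [0.5548, -0.2627, 0.074]
orientation: [[-0.996, 0.09, -0.003], [0.09, 0.996, 0.002], [0.003, 0.001, -1.0]]
ft_force: [0.7, 0.3, 0.2]
grip_width: 0.0562
gripper_force: 0.0
```

Run:
```python
from h import *
np.set_printoptions(precision=4,suppress=True)
o=observe();print(o['eef_pos'],o['grip_width'])
for n in('side','top'):
    d=snap(n,n+'1');P=cloud(d)
    g=P[(abs(P[...,0]-.556)<.05)&(abs(P[...,1]+.265)<.08)]
    t=g[(g[:,2]>.066)&(g[:,2]<.10)]
    b=g[(g[:,2]>.02)&(g[:,2]<.063)]
    for s,nn in((t[t[:,1]>-.265],'L'),(t[t[:,1]<-.265],'R'),(b,'bolt')):
        if len(s): print(n,nn,len(s),s.min(0),s.max(0),np.median(s,0))
crop(load('side1'),200,200,320,320,4.8,'c3')
```

```text
[ 0.5548 -0.2627  0.074 ] 0.05619671098466356
side L 41 [ 0.5481 -0.2397  0.0682] [ 0.5675 -0.2281  0.0984] [ 0.562  -0.236   0.0832]
side R 39 [ 0.5409 -0.3069  0.0757] [ 0.5615 -0.2958  0.0989] [ 0.5558 -0.304   0.089 ]
side bolt 47 [ 0.5479 -0.2731  0.0205] [ 0.561  -0.2586  0.0592] [ 0.555  -0.2675  0.0415]
```

View pics/c3.png

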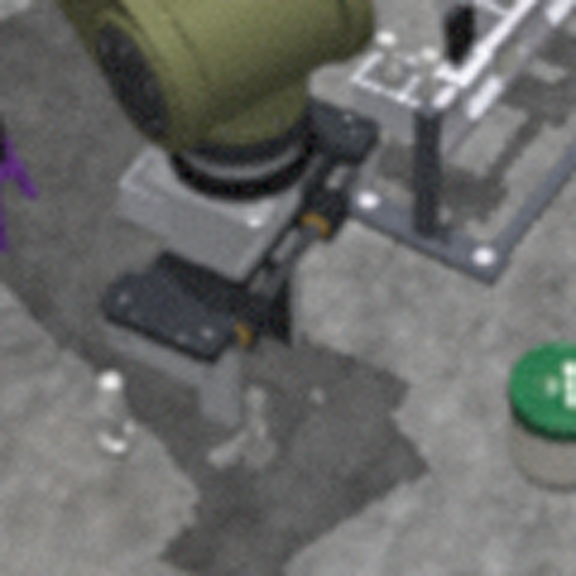

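The near finger is at c3 (215,390) and bolt A at (255,430). They line up in x. The side camera reads y about 4 mm low, and the top camera agrees with the TCP. I descend and grip.

Request:
play_rows --rows "0 0 .8 0;0 0 .8 0;0 0 0 0"

```text
time_s: 3.7
eef_pos: [0.5549, -0.2632, 0.0339]
orientation: [[-0.996, 0.09, -0.002], [0.09, 0.996, 0.001], [0.002, 0.001, -1.0]]
ft_force: [-0.3, 0.8, 0.1]
grip_width: 0.0566
gripper_force: 0.0
```

Request:
play_rows --rows "0 0 0 0;0 0 0 0;0 0 0 0;0 0 0 0;0 0 0 0" --hand 0

```text
time_s: 4.12
eef_pos: [0.5561, -0.264, 0.0364]
orientation: [[-0.996, 0.09, 0.001], [0.09, 0.996, -0.001], [-0.001, -0.0, -1.0]]
ft_force: [0.1, 0.0, -0.2]
grip_width: 0.0266
gripper_force: 0.0
```

Request:
play_rows --rows "0 0 0 0;0 0 0 0;0 0 0 0"

```text
time_s: 4.37
eef_pos: [0.5559, -0.2638, 0.0357]
orientation: [[-0.996, 0.09, 0.0], [0.09, 0.996, -0.0], [-0.0, -0.0, -1.0]]
ft_force: [0.5, -0.3, 2.9]
grip_width: 0.0111
gripper_force: 30.0
```

Request:
play_rows --rows "0 0 -1 0;0 0 -1 0;1 0 -.4 0;1 0 0 0;1 0 0 0"

```text
time_s: 4.78
eef_pos: [0.4803, -0.2569, 0.0959]
orientation: [[-0.996, 0.09, 0.001], [0.09, 0.996, -0.001], [-0.001, -0.001, -1.0]]
ft_force: [-0.4, -0.8, -0.7]
grip_width: 0.0113
gripper_force: 30.0
```

Request:
play_rows --rows "1 1 0 0;.8 1 0 0;0 1 0 0;0 1 0 0;0 1 0 0"

```text
time_s: 5.2
eef_pos: [0.4473, -0.1275, 0.0957]
orientation: [[-0.996, 0.091, 0.0], [0.091, 0.996, -0.0], [-0.0, -0.0, -1.0]]
ft_force: [0.3, -0.8, -0.3]
grip_width: 0.0115
gripper_force: 30.0
```

Request:
play_rows --rows "0 .3 0 0;0 0 0 0;0 0 0 0"

```text
time_s: 5.45
eef_pos: [0.4483, -0.1214, 0.0955]
orientation: [[-0.996, 0.089, 0.0], [0.089, 0.996, -0.0], [-0.0, -0.0, -1.0]]
ft_force: [0.5, -0.1, -0.1]
grip_width: 0.0111
gripper_force: 30.0
```

Run:
```python
from h import *
np.set_printoptions(precision=4,suppress=True)
o=observe();print(o['eef_pos'],o['grip_width'])
d=snap('side','side2');snap('top','top2');P=cloud(d)
crop(d,190,180,300,290,5.4,'c4')
g=P[(abs(P[...,0]-.445)<.07)&(abs(P[...,1]+.122)<.05)]
def f(m,nn):
    s=g[m]
    if len(s): print(nn,len(s),s.min(0),s.max(0),np.median(s,0))
f((g[:,2]>.024)&(g[:,2]<.037),'rim'); f((g[:,2]>.072)&(g[:,2]<.09)&(g[:,0]<.46),'shank')
f((g[:,2]>.052)&(g[:,2]<.067)&(g[:,0]<.463),'head')
```

```text
[ 0.4483 -0.1214  0.0955] 0.011059540629191757
rim 85 [ 0.4006 -0.1426  0.024 ] [ 0.487  -0.1006  0.0359] [ 0.4298 -0.1329  0.0287]
shank 17 [ 0.4428 -0.1313  0.0726] [ 0.453  -0.1208  0.0871] [ 0.4496 -0.1278  0.0796]
head 25 [ 0.4366 -0.1384  0.0523] [ 0.4618 -0.1181  0.0668] [ 0.4489 -0.1301  0.0623]
```

View pics/c4.png

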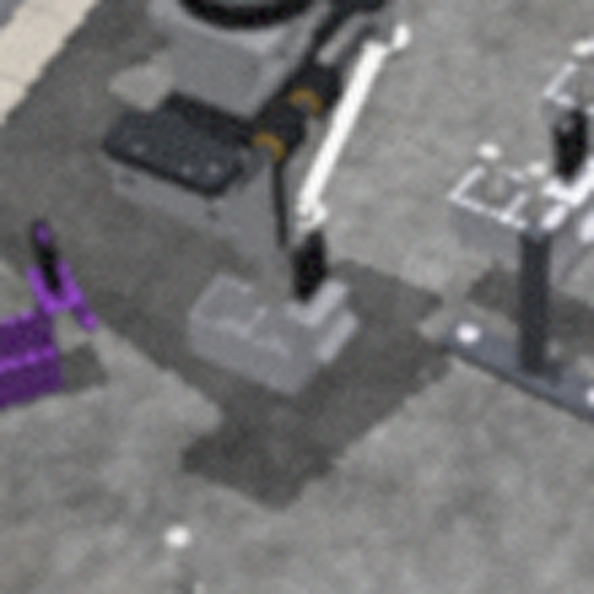

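The held bolt's shank (c4 ~(262,270)) sits over the back cell ahead of the grip (c4 (310,265)), and the numbers agree. I lower it.

Request:
play_rows --rows "0 0 .5 0;0 0 .5 0;0 0 .3 0;0 0 0 0"

```text
time_s: 5.88
eef_pos: [0.4474, -0.1215, 0.0615]
orientation: [[-0.996, 0.091, -0.002], [0.091, 0.996, 0.001], [0.003, 0.001, -1.0]]
ft_force: [0.9, -0.1, -0.9]
grip_width: 0.0111
gripper_force: 30.0
```

Request:
play_rows --rows "0 0 .4 0;0 0 .3 0;0 0 .2 0;0 0 0 0;0 0 0 0"

```text
time_s: 6.3
eef_pos: [0.4481, -0.121, 0.0403]
orientation: [[-0.996, 0.09, -0.0], [0.09, 0.996, 0.0], [0.0, 0.0, -1.0]]
ft_force: [1.0, -0.4, 0.5]
grip_width: 0.0113
gripper_force: 30.0
```

Request:
play_rows --rows "0 0 .06 0;0 0 0 0"

```text
time_s: 6.47
eef_pos: [0.4483, -0.1211, 0.0391]
orientation: [[-0.996, 0.09, 0.0], [0.09, 0.996, -0.0], [-0.0, -0.0, -1.0]]
ft_force: [-0.1, -0.0, -0.5]
grip_width: 0.0108
gripper_force: 30.0
```

Request:
play_rows --rows "0 0 0 0;0 0 0 0;0 0 0 0;0 0 0 0;0 0 0 0" --hand 0.4

```text
time_s: 6.88
eef_pos: [0.4482, -0.121, 0.039]
orientation: [[-0.996, 0.09, 0.0], [0.09, 0.996, -0.0], [-0.0, -0.0, -1.0]]
ft_force: [-0.1, 0.0, -0.6]
grip_width: 0.0369
gripper_force: 0.0
```

Request:
play_rows --rows "0 0 -1 0;0 0 -1 0;0 0 -.5 0;0 0 0 0"

```text
time_s: 7.22
eef_pos: [0.4494, -0.1215, 0.104]
orientation: [[-0.996, 0.09, 0.004], [0.09, 0.996, -0.002], [-0.004, -0.001, -1.0]]
ft_force: [1.6, 0.5, 0.4]
grip_width: 0.0375
gripper_force: 0.0
```

Request:
play_rows --rows "0 -1 0 0;0 -1 0 0;0 -1 0 0;-.5 -1 0 0;-.5 -1 0 0" --hand 0.5

```text
time_s: 7.63
eef_pos: [0.4614, -0.2489, 0.1004]
orientation: [[-0.996, 0.091, -0.001], [0.091, 0.996, 0.001], [0.001, 0.0, -1.0]]
ft_force: [0.4, -0.3, 0.1]
grip_width: 0.0471
gripper_force: 0.0
```

Request:
play_rows --rows "-.68 -1 0 0;0 -.5 0 0;0 0 .5 0;0 0 0 0;0 0 0 0"

```text
time_s: 8.05
eef_pos: [0.4746, -0.286, 0.0877]
orientation: [[-0.996, 0.09, -0.002], [0.09, 0.996, 0.002], [0.002, 0.001, -1.0]]
ft_force: [0.2, 0.7, -0.1]
grip_width: 0.0473
gripper_force: 0.0
```

Run:
```python
from h import *
np.set_printoptions(precision=4,suppress=True)
o=observe();print(o['eef_pos'],o['grip_width'])
d=snap('side','side3');P=cloud(d)
def f(c,lo,hi,nn,r=.014):
    g=P[(abs(P[...,0]-c[0])<r)&(abs(P[...,1]-c[1])<r)]
    s=g[(g[:,2]>lo)&(g[:,2]<hi)]
    if len(s): print(nn,len(s),s.min(0),s.max(0),np.median(s,0))
f((.4755,-.290),.02,.063,'boltB'); f((.4482,-.125),.04,.066,'boltA in cell')
```

```text
[ 0.4746 -0.286   0.0877] 0.04727636693640495
boltB 49 [ 0.4672 -0.2952  0.0201] [ 0.4818 -0.2815  0.0597] [ 0.4765 -0.2918  0.0427]
boltA in cell 22 [ 0.4451 -0.1378  0.0412] [ 0.4614 -0.1192  0.06  ] [ 0.4499 -0.1272  0.0534]
```

Request:
play_rows --rows "0 0 .9 0;0 0 .9 0;0 0 .32 0;0 0 0 0;0 0 0 0"

```text
time_s: 8.52
eef_pos: [0.4756, -0.2865, 0.0367]
orientation: [[-0.996, 0.09, 0.0], [0.09, 0.996, -0.0], [-0.0, -0.0, -1.0]]
ft_force: [0.5, -0.4, 0.8]
grip_width: 0.047
gripper_force: 0.0
```

Request:
play_rows --rows "0 0 0 0;0 0 0 0;0 0 0 0;0 0 0 0;0 0 0 0" --hand 0

```text
time_s: 8.93
eef_pos: [0.4755, -0.2867, 0.0363]
orientation: [[-0.996, 0.09, 0.0], [0.09, 0.996, -0.0], [-0.0, -0.0, -1.0]]
ft_force: [-0.7, 0.3, 0.2]
grip_width: 0.017
gripper_force: 0.0
```

Request:
play_rows --rows "0 0 0 0;0 0 0 0;0 0 0 0"

```text
time_s: 9.18
eef_pos: [0.4755, -0.2867, 0.0361]
orientation: [[-0.996, 0.09, 0.0], [0.09, 0.996, -0.0], [-0.0, -0.0, -1.0]]
ft_force: [-0.7, 0.3, 2.6]
grip_width: 0.011
gripper_force: 30.0
```

Request:
play_rows --rows "0 0 -1 0;0 0 -1 0;1 0 -.4 0;1 1 0 0;.88 1 0 0"

```text
time_s: 9.6
eef_pos: [0.407, -0.2302, 0.0961]
orientation: [[-0.996, 0.092, 0.001], [0.092, 0.996, -0.0], [-0.001, -0.0, -1.0]]
ft_force: [1.1, 0.2, -0.7]
grip_width: 0.0112
gripper_force: 30.0
```

Request:
play_rows --rows "0 1 0 0;0 1 0 0;0 1 0 0;0 1 0 0;0 .5 0 0"

```text
time_s: 10.02
eef_pos: [0.4182, -0.1163, 0.096]
orientation: [[-0.996, 0.089, -0.0], [0.089, 0.996, 0.0], [0.0, 0.0, -1.0]]
ft_force: [-0.4, -0.7, -0.3]
grip_width: 0.011
gripper_force: 30.0
```

Request:
play_rows --rows "0 0 0 0;0 0 0 0;0 0 0 0"

```text
time_s: 10.27
eef_pos: [0.4184, -0.1189, 0.096]
orientation: [[-0.996, 0.09, 0.0], [0.09, 0.996, -0.0], [-0.0, -0.0, -1.0]]
ft_force: [-0.7, -0.1, -1.3]
grip_width: 0.0111
gripper_force: 30.0
```

Run:
```python
from h import *
np.set_printoptions(precision=4,suppress=True)
o=observe();print(o['eef_pos'],o['grip_width'])
d=snap('side','side4');P=cloud(d)
def f(c,lo,hi,nn,r=.014):
    g=P[(abs(P[...,0]-c[0])<r)&(abs(P[...,1]-c[1])<r)]
    s=g[(g[:,2]>lo)&(g[:,2]<hi)]
    if len(s): print(nn,len(s),s.min(0),s.max(0),np.median(s,0))
f((.4184,-.122),.072,.093,'B shank'); f((.4184,-.124),.05,.067,'B head');f((.43,-.124),.024,.037,'rim',.05)
```

```text
[ 0.4184 -0.1189  0.096 ] 0.01114284482530616
B shank 14 [ 0.4162 -0.1324  0.073 ] [ 0.4251 -0.1211  0.091 ] [ 0.421  -0.1261  0.0831]
B head 24 [ 0.4081 -0.1328  0.0594] [ 0.4286 -0.1122  0.0664] [ 0.4217 -0.1247  0.0638]
rim 91 [ 0.3996 -0.1429  0.024 ] [ 0.4672 -0.1001  0.0364] [ 0.4358 -0.1298  0.0285]
```

Request:
play_rows --rows ".03 0 .5 0;0 0 .5 0;0 0 .4 0;0 0 0 0"

```text
time_s: 10.65
eef_pos: [0.4166, -0.1186, 0.0593]
orientation: [[-0.996, 0.091, -0.003], [0.091, 0.996, 0.001], [0.003, 0.001, -1.0]]
ft_force: [-0.6, 0.3, -1.1]
grip_width: 0.0113
gripper_force: 30.0
```

Request:
play_rows --rows "0 0 .4 0;0 0 .3 0;0 0 .17 0;0 0 0 0;0 0 0 0"

```text
time_s: 11.07
eef_pos: [0.4176, -0.1183, 0.039]
orientation: [[-0.996, 0.09, -0.0], [0.09, 0.996, 0.0], [0.0, 0.0, -1.0]]
ft_force: [0.7, 0.2, -1.5]
grip_width: 0.0116
gripper_force: 30.0
```

Request:
play_rows --rows "0 0 0 0;0 0 0 0;0 0 0 0;0 0 0 0;0 0 0 0" --hand 0.4

```text
time_s: 11.48
eef_pos: [0.4176, -0.1183, 0.0393]
orientation: [[-0.996, 0.09, 0.0], [0.09, 0.996, -0.0], [-0.0, -0.0, -1.0]]
ft_force: [-0.1, 0.5, 0.8]
grip_width: 0.037
gripper_force: 0.0
```

Request:
play_rows --rows "0 0 -1 0;0 0 -1 0;0 0 -1 0;0 0 -1 0;0 0 0 0"

```text
time_s: 11.9
eef_pos: [0.4193, -0.1189, 0.1434]
orientation: [[-0.996, 0.09, 0.006], [0.09, 0.996, -0.002], [-0.006, -0.002, -1.0]]
ft_force: [0.3, -1.4, 1.6]
grip_width: 0.0376
gripper_force: 0.0
```

Run:
```python
from h import *
np.set_printoptions(precision=4,suppress=True)
o=observe();print(o['eef_pos'],o['q'])
d=snap('side','side5');P=cloud(d)
def f(c,lo,hi,nn,r=.014):
    g=P[(abs(P[...,0]-c[0])<r)&(abs(P[...,1]-c[1])<r)]
    s=g[(g[:,2]>lo)&(g[:,2]<hi)]
    if len(s): print(nn,len(s),s.min(0),s.max(0),np.median(s,0))
f((.4184,-.122),.045,.066,'B'); f((.4484,-.124),.045,.066,'A');f((.43,-.124),.024,.037,'rim',.05);f((.473,-.127),.085,.12,'tab',.025)
crop(d,205,200,275,270,8,'c5')
```

```text
[ 0.4193 -0.1189  0.1434] [-0.3603  0.1081  1.9059 -0.      1.121  -1.8408]
B 20 [ 0.4102 -0.129   0.048 ] [ 0.4235 -0.1157  0.0625] [ 0.4186 -0.1219  0.0562]
A 23 [ 0.4415 -0.1378  0.0459] [ 0.4616 -0.117   0.0641] [ 0.4469 -0.1262  0.056 ]
rim 103 [ 0.3996 -0.1422  0.0244] [ 0.4672 -0.1022  0.037 ] [ 0.4313 -0.1293  0.0287]
tab 49 [ 0.4655 -0.1373  0.0854] [ 0.4775 -0.1097  0.1096] [ 0.4731 -0.1275  0.0999]
```

View pics/c5.png

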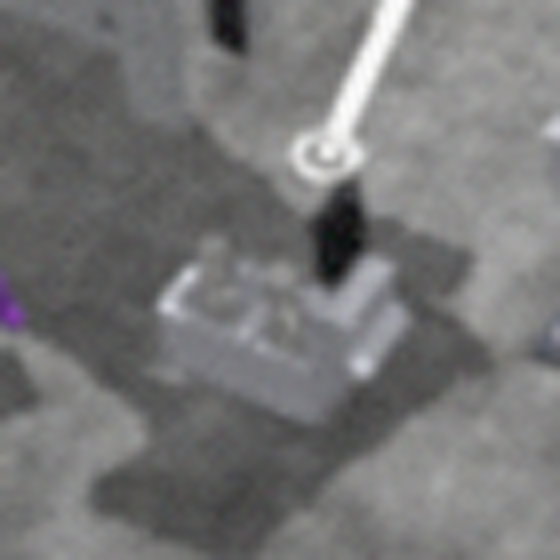

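Both bolts stand in the cells (c5 (212,270) and (280,310)). I turn 90° and go to the grip tab (c5 (340,235)).

Request:
play_rows --rows "0 0 0 1;0 0 0 1;0 0 0 1;0 0 0 1;0 0 0 1"

```text
time_s: 12.37
eef_pos: [0.4171, -0.1181, 0.1381]
orientation: [[-0.814, 0.58, -0.001], [0.58, 0.814, 0.001], [0.001, -0.0, -1.0]]
ft_force: [-0.2, 0.2, 0.7]
grip_width: 0.0372
gripper_force: 0.0
```

Request:
play_rows --rows "0 0 0 1;0 0 0 1;0 0 0 1;0 0 0 1;0 0 0 1"

```text
time_s: 12.78
eef_pos: [0.4171, -0.1181, 0.1381]
orientation: [[-0.415, 0.91, -0.002], [0.91, 0.415, 0.001], [0.001, -0.001, -1.0]]
ft_force: [0.2, 0.0, -0.6]
grip_width: 0.0375
gripper_force: 0.0
```

Request:
play_rows --rows "0 0 0 1;0 0 0 1;0 0 0 1;0 0 0 1;0 0 0 1"

```text
time_s: 13.2
eef_pos: [0.4171, -0.1181, 0.1381]
orientation: [[0.095, 0.995, -0.002], [0.995, -0.095, 0.001], [0.0, -0.002, -1.0]]
ft_force: [0.7, 0.7, -0.4]
grip_width: 0.0383
gripper_force: 0.0
```

Request:
play_rows --rows "0 1 0 0;.04 1 0 0;0 .13 0 0;0 0 0 0;0 0 0 0"

```text
time_s: 13.62
eef_pos: [0.4698, -0.1218, 0.1382]
orientation: [[0.09, 0.996, -0.002], [0.996, -0.09, 0.001], [0.0, -0.002, -1.0]]
ft_force: [1.0, 0.6, 0.6]
grip_width: 0.0378
gripper_force: 0.0
```

Request:
play_rows --rows "-.02 .06 .9 0;0 0 .9 0;0 0 .62 0;0 0 0 0"

```text
time_s: 13.95
eef_pos: [0.4697, -0.1221, 0.0759]
orientation: [[0.09, 0.996, -0.005], [0.996, -0.09, 0.002], [0.001, -0.005, -1.0]]
ft_force: [0.1, 0.3, -0.3]
grip_width: 0.0378
gripper_force: 0.0
```

Request:
play_rows --rows "0 0 0 0;0 0 0 0;0 0 0 0;0 0 0 0;0 0 0 0" --hand 0

```text
time_s: 14.37
eef_pos: [0.4722, -0.1228, 0.0794]
orientation: [[0.09, 0.996, 0.001], [0.996, -0.09, -0.0], [-0.0, 0.001, -1.0]]
ft_force: [-5.0, -0.6, 10.7]
grip_width: 0.0099
gripper_force: 30.0
```

Request:
play_rows --rows "0 0 0 0;0 0 0 0;0 0 0 0"

```text
time_s: 14.62
eef_pos: [0.4721, -0.1228, 0.0795]
orientation: [[0.09, 0.996, -0.0], [0.996, -0.09, -0.0], [-0.0, -0.0, -1.0]]
ft_force: [-4.2, 0.5, 8.1]
grip_width: 0.0096
gripper_force: 30.0
```

Gripped at 9.6 mm. I lift gently.

Request:
play_rows --rows "0 0 -.2 0;0 0 -.4 0;0 0 -.6 0;0 0 -.6 0;0 0 -.6 0"

```text
time_s: 15.03
eef_pos: [0.4722, -0.1227, 0.1402]
orientation: [[0.09, 0.996, 0.0], [0.996, -0.09, -0.0], [-0.0, 0.0, -1.0]]
ft_force: [-0.2, -0.2, -2.1]
grip_width: 0.0099
gripper_force: 30.0
```

Request:
play_rows --rows "0 0 -.6 0;0 0 -.6 0;0 0 -.4 .3;0 0 0 .4;0 0 0 0"

```text
time_s: 15.45
eef_pos: [0.4724, -0.1227, 0.18]
orientation: [[0.165, 0.986, 0.002], [0.986, -0.165, -0.001], [-0.0, 0.002, -1.0]]
ft_force: [0.2, -0.1, -2.8]
grip_width: 0.0098
gripper_force: 30.0
```

Request:
play_rows --rows ".3 0 0 0;.6 0 0 0;.7 0 0 0;.7 0 0 0;.7 0 0 0"

```text
time_s: 15.87
eef_pos: [0.4842, -0.0474, 0.1785]
orientation: [[0.162, 0.987, -0.001], [0.987, -0.162, 0.0], [0.0, -0.001, -1.0]]
ft_force: [0.3, 0.1, -2.1]
grip_width: 0.0098
gripper_force: 30.0
```

Request:
play_rows --rows ".7 0 0 0;.7 0 0 0;.7 0 0 0;.7 0 0 0;.4 0 0 0"

```text
time_s: 16.28
eef_pos: [0.4973, 0.0321, 0.1786]
orientation: [[0.161, 0.987, -0.001], [0.987, -0.161, 0.0], [0.0, -0.001, -1.0]]
ft_force: [-0.1, -0.2, -2.6]
grip_width: 0.0096
gripper_force: 30.0
```

Request:
play_rows --rows "0 0 0 0;0 0 0 0;0 0 0 0;0 0 0 0"

```text
time_s: 16.62
eef_pos: [0.4973, 0.0295, 0.1787]
orientation: [[0.164, 0.987, -0.0], [0.987, -0.164, -0.0], [-0.0, -0.0, -1.0]]
ft_force: [-0.4, -1.1, -2.6]
grip_width: 0.0098
gripper_force: 30.0
```

Request:
play_rows --rows "0 .3 0 0;0 .6 0 0;0 .7 0 0;0 .7 0 0;0 .6 0 0"

```text
time_s: 17.03
eef_pos: [0.5703, 0.0176, 0.1786]
orientation: [[0.164, 0.987, 0.0], [0.987, -0.164, -0.0], [-0.0, 0.0, -1.0]]
ft_force: [-0.2, -0.2, -3.1]
grip_width: 0.0096
gripper_force: 30.0
```

Request:
play_rows --rows "0 .4 0 0;0 .1 0 0;0 0 0 0;0 0 0 0;0 0 0 0"

```text
time_s: 17.45
eef_pos: [0.5809, 0.0163, 0.1788]
orientation: [[0.163, 0.987, -0.0], [0.987, -0.163, 0.0], [-0.0, -0.0, -1.0]]
ft_force: [-0.6, 0.6, -2.3]
grip_width: 0.0094
gripper_force: 30.0
```

Run:
```python
from h import *
np.set_printoptions(precision=4,suppress=True)
o=observe();t=o['eef_pos'];print(t,o['orientation'].round(3).tolist())
d=snap('side','side6');P=cloud(d).copy();P[...,1]+=.004;P[...,2]+=.002
crop(d,265,145,355,235,6.6,'c6')
yw=np.radians(-9.3);X=np.array([np.cos(yw),np.sin(yw)]);Y=np.array([-X[1],X[0]])
rel=(P[...,:2]-np.array([.594,.0147])); a=rel@X;b=rel@Y;z=P[...,2]
def f(m,nn):
    if m.sum(): print(nn,m.sum(),'x',np.percentile(a[m],[2,50,98]).round(4),'y',np.percentile(b[m],[2,50,98]).round(4),'z',np.percentile(z[m],[2,50,98]).round(4))
N=(abs(b)<.09)&(abs(a)<.06)
f(N&(abs(b)<.025)&(z>.134)&(z<.165)&(a>-.03),'held hook')
f(N&(abs(b)<.025)&(z>.108)&(z<.115)&(a>-.03),'rail gap')
f(N&(b>-.07)&(b<-.025)&(z>.108)&(z<.122),'hook4')
f(N&(b>.025)&(b<.07)&(z>.108)&(z<.122),'hook3')
g=(d['pixels'].max(2)<75)
f(N&g&(b>-.075)&(b<-.025)&(z>.125)&(z<.165),'tab4'); f(N&g&(b>.03)&(b<.07)&(z>.125)&(z<.165),'tab3');
```

```text
[0.5809 0.0163 0.1788] [[0.163, 0.987, -0.0], [0.987, -0.163, 0.0], [-0.0, -0.0, -1.0]]
held hook 106 x [-0.0223 -0.0038  0.0035] y [-0.015  -0.0034  0.0187] z [0.1357 0.1482 0.1647]
rail gap 36 x [-0.0199 -0.0004  0.0052] y [-0.0208  0.0009  0.0223] z [0.1083 0.1106 0.114 ]
hook4 81 x [-0.0296  0.0003  0.0084] y [-0.0691 -0.0491 -0.0267] z [0.1082 0.1144 0.1204]
hook3 58 x [-0.0108  0.0003  0.0085] y [0.0272 0.0472 0.0681] z [0.1083 0.1139 0.1197]
tab4 61 x [-0.0099 -0.0038 -0.0007] y [-0.0558 -0.0473 -0.0313] z [0.1269 0.1456 0.1581]
tab3 42 x [-0.0083 -0.0035 -0.0008] y [0.0406 0.0476 0.0613] z [0.1296 0.1461 0.159 ]
```

View pics/c6.png

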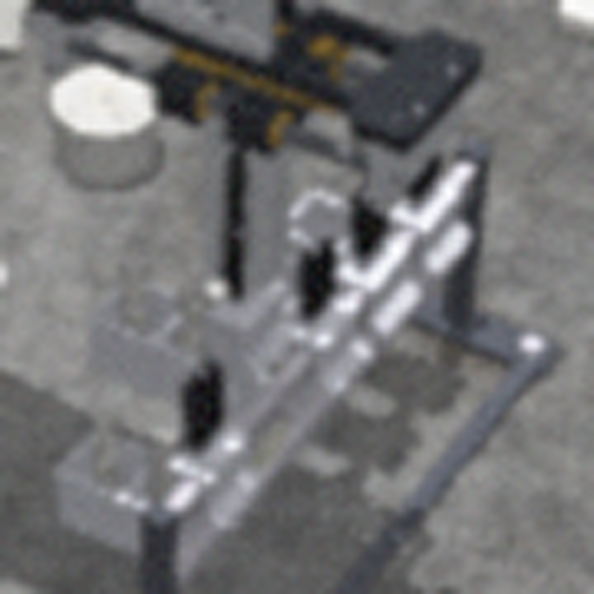

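The held carrier's hook (c6 ~(280,330)) is above the vacant place, with bolt tips visible at (215,290). Its neighbours are ±48 mm away, so it is centred. I move 10 mm further rearward and lower stepwise.

Request:
play_rows --rows "0 .2 0 0;0 .19 0 0;0 0 .4 0;0 0 .4 0;0 0 .2 0"

```text
time_s: 17.92
eef_pos: [0.5901, 0.0148, 0.1514]
orientation: [[0.163, 0.987, -0.003], [0.987, -0.163, 0.0], [-0.0, -0.003, -1.0]]
ft_force: [-0.2, 0.4, -3.2]
grip_width: 0.0099
gripper_force: 30.0
```

Request:
play_rows --rows "0 0 .2 0;0 0 .1 0;0 0 0 0;0 0 0 0"

```text
time_s: 18.25
eef_pos: [0.5909, 0.0148, 0.1463]
orientation: [[0.163, 0.987, 0.0], [0.987, -0.163, -0.0], [-0.0, 0.0, -1.0]]
ft_force: [0.2, 0.6, -2.3]
grip_width: 0.0099
gripper_force: 30.0
```

Request:
play_rows --rows "0 0 .2 0;0 0 .15 0;0 0 0 0;0 0 0 0"

```text
time_s: 18.58
eef_pos: [0.5908, 0.0148, 0.1372]
orientation: [[0.163, 0.987, -0.0], [0.987, -0.163, -0.0], [-0.0, -0.0, -1.0]]
ft_force: [-0.8, 0.1, -3.1]
grip_width: 0.0093
gripper_force: 30.0
```

Request:
play_rows --rows "0 0 .15 0;0 0 .1 0;0 0 0 0;0 0 0 0"

```text
time_s: 18.92
eef_pos: [0.5908, 0.0148, 0.131]
orientation: [[0.163, 0.987, -0.0], [0.987, -0.163, -0.0], [-0.0, -0.0, -1.0]]
ft_force: [0.1, 0.2, -2.3]
grip_width: 0.0103
gripper_force: 30.0
```

Request:
play_rows --rows "0 0 .06 0;0 0 0 0;0 0 0 0"

```text
time_s: 19.17
eef_pos: [0.5909, 0.0148, 0.1297]
orientation: [[0.163, 0.987, 0.0], [0.987, -0.163, -0.0], [-0.0, 0.0, -1.0]]
ft_force: [-0.5, -0.6, -2.8]
grip_width: 0.0097
gripper_force: 30.0
```

Run:
```python
from h import *
o=observe();print(o['eef_pos'],o['ft_force'])
d=snap('side','side7');P=cloud(d).copy();P[...,1]+=.004;P[...,2]+=.002
crop(d,265,145,355,235,6.6,'c7')
yw=np.radians(-9.3);X=np.array([np.cos(yw),np.sin(yw)]);Y=np.array([-X[1],X[0]])
rel=(P[...,:2]-np.array([.594,.0147])); a=rel@X;b=rel@Y;z=P[...,2]
for n,c in(('held',0),('h4',-.048),('h3',.048)):
    m=(abs(b-c)<.014)&(a>-.002)&(a<.03)&(z>.085)&(z<.125)
    print(n,m.sum(),np.percentile(a[m],[2,50,98]).round(4),np.percentile(z[m],[2,50,98]).round(4))
```

```text
[0.59090459 0.01479263 0.12973666] [-0.52255778 -0.62734932 -2.75907362]
held 71 [-0.0015  0.0077  0.0136] [0.0872 0.1044 0.1196]
h4 76 [-0.0016  0.0067  0.0141] [0.0893 0.1048 0.1201]
h3 68 [-0.0014  0.0076  0.015 ] [0.0904 0.1059 0.1203]
```

View pics/c7.png

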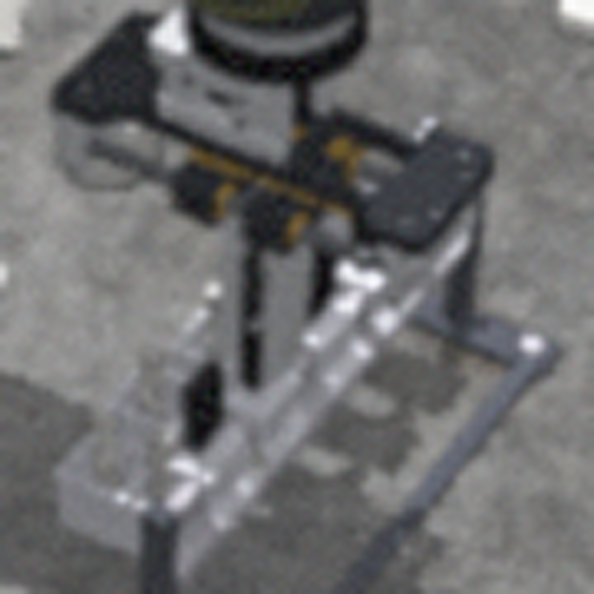

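The hook (c7 ~(265,405)) is over the rail, level with its neighbours. I lower until the weight comes off.

Request:
play_rows --rows "0 0 .05 0;0 0 0 0;0 0 0 0"

```text
time_s: 19.47
eef_pos: [0.591, 0.0148, 0.1296]
orientation: [[0.163, 0.987, 0.001], [0.987, -0.163, -0.0], [0.0, 0.001, -1.0]]
ft_force: [-5.7, 0.9, 8.4]
grip_width: 0.0095
gripper_force: 30.0
```

Request:
play_rows --rows "0 0 .04 0;0 0 0 0;0 0 0 0"

```text
time_s: 19.72
eef_pos: [0.591, 0.0148, 0.1295]
orientation: [[0.163, 0.987, 0.001], [0.987, -0.163, -0.0], [0.0, 0.001, -1.0]]
ft_force: [-9.4, 0.7, 16.6]
grip_width: 0.0098
gripper_force: 30.0
```

Seated. I back off slightly, release and rise.

Request:
play_rows --rows "0 0 -.06 0;0 0 0 0"

```text
time_s: 19.88
eef_pos: [0.5911, 0.0148, 0.1296]
orientation: [[0.163, 0.987, 0.001], [0.987, -0.163, -0.0], [0.0, 0.001, -1.0]]
ft_force: [-3.0, 0.5, 8.2]
grip_width: 0.0099
gripper_force: 30.0
```

Request:
play_rows --rows "0 0 0 0;0 0 0 0;0 0 0 0;0 0 0 0;0 0 0 0" --hand 0.35

```text
time_s: 20.3
eef_pos: [0.5909, 0.0148, 0.1288]
orientation: [[0.163, 0.987, -0.0], [0.987, -0.163, -0.0], [-0.0, -0.0, -1.0]]
ft_force: [-0.5, 0.1, -0.1]
grip_width: 0.0328
gripper_force: 0.0
```

Request:
play_rows --rows "0 0 -.4 0;0 0 -.7 0;0 0 -1 0;0 0 -1 0;0 0 -1 0"

```text
time_s: 20.72
eef_pos: [0.5908, 0.0148, 0.2334]
orientation: [[0.163, 0.987, 0.0], [0.987, -0.163, -0.0], [0.0, 0.0, -1.0]]
ft_force: [-0.5, -0.1, 0.7]
grip_width: 0.0329
gripper_force: 0.0
```

Request:
play_rows --rows "0 -1 0 0;0 -1 0 0;0 -1 0 0;0 -1 0 0;0 -1 0 0"

```text
time_s: 21.13
eef_pos: [0.4664, 0.0353, 0.2321]
orientation: [[0.163, 0.987, 0.001], [0.987, -0.163, 0.0], [0.0, 0.001, -1.0]]
ft_force: [-0.9, 1.0, -0.6]
grip_width: 0.033
gripper_force: 0.0
```

Request:
play_rows --rows "1 0 0 0;1 0 0 0;1 0 0 0;1 0 0 0;0 0 0 0"

```text
time_s: 21.55
eef_pos: [0.484, 0.1368, 0.2321]
orientation: [[0.161, 0.987, 0.001], [0.987, -0.161, 0.001], [0.001, 0.001, -1.0]]
ft_force: [-0.1, -0.6, 0.1]
grip_width: 0.0328
gripper_force: 0.0
```

Run:
```python
from h import *
d=snap('side','side8');t=snap('top','top8');P=cloud(d).copy();P[...,1]+=.004;P[...,2]+=.002
yw=np.radians(-9.3);X=np.array([np.cos(yw),np.sin(yw)]);Y=np.array([-X[1],X[0]])
rel=(P[...,:2]-np.array([.594,.0147])); a=rel@X;b=rel@Y;z=P[...,2]
g=d['pixels'].max(2)<75
for n,c in(('held',0),('h4',-.048),('h3',.048),('h2',.096)):
    m=(abs(b-c)<.02)&(abs(a)<.03)&(z>.127)&(z<.17)&g
    print(n,m.sum(),[np.percentile(q[m],[2,50,98]).round(4) for q in(a,b,z)])
A=cv2.resize(d['pixels'][145:235,265:355,::-1],(400,400),interpolation=cv2.INTER_CUBIC)
B=cv2.resize(t['pixels'][140:220,185:315,::-1],(400,246),interpolation=cv2.INTER_CUBIC)
C=np.zeros((400,400,3),np.uint8);C[:246]=B
cv2.imwrite('pics/c8.png',np.hstack([A,C]))
```

```text
held 38 [array([-0.006 , -0.0016,  0.0017]), array([-0.0116, -0.0029,  0.0081]), array([0.1302, 0.1439, 0.1577])]
h4 46 [array([-0.0098, -0.0035, -0.0005]), array([-0.0553, -0.0479, -0.0346]), array([0.1296, 0.1471, 0.1599])]
h3 45 [array([-0.0085, -0.0036, -0.0003]), array([0.0403, 0.0488, 0.0638]), array([0.1299, 0.1466, 0.16  ])]
h2 41 [array([-0.0084, -0.0028, -0.0005]), array([0.0882, 0.0979, 0.1086]), array([0.1276, 0.1425, 0.1561])]
```

View pics/c8.png

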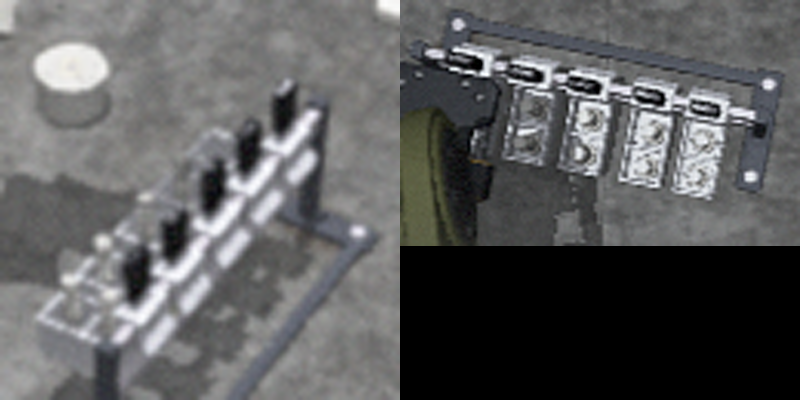

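The five carriers hang in line, with ours in the middle (right panel (645,95)) holding two bolts. I check that it leans like its neighbours.

Run:
```python
from h import *
yw=np.radians(-9.3);X=np.array([np.cos(yw),np.sin(yw)]);Y=np.array([-X[1],X[0]])
for tag in('top8','side8'):
    P=cloud(load(tag)).copy()
    if tag[0]=='s':P[...,1]+=.004;P[...,2]+=.002
    else: P[...,2]-=.0012
    rel=(P[...,:2]-np.array([.594,.0147])); a=rel@X;b=rel@Y;z=P[...,2]
    for n,c in(('held',0),('h4',-.048),('h3',.048)):
        k=abs(b-c)<.016
        r=k&(a<-.015)&(a>-.09)&(z>.07)&(z<.10)
        l=k&(a>.004)&(a<.03)&(z>.08)&(z<.106); h=k&(a>-.02)&(a<.02)&(z>.108)&(z<.122)
        p=np.polyfit(a[r],z[r],1)
        print(tag,n,'bin a',np.percentile(a[r],[1,99]).round(4),'slope',p.round(3),'leg a',np.percentile(a[l],[5,50,95]).round(4),'hookz',np.percentile(z[h],[50,90]).round(4),'bolts z',np.percentile(z[k&(a<-.015)&(a>-.09)],99.5).round(4))
```

```text
top8 held bin a [-0.0708 -0.017 ] slope [0.035 0.081] leg a [0.0114 0.0143 0.0162] hookz [0.1158 0.1172] bolts z 0.1109
top8 h4 bin a [-0.0711 -0.0176] slope [-0.021  0.077] leg a [0.0104 0.0129 0.0152] hookz [0.1159 0.1184] bolts z 0.1107
top8 h3 bin a [-0.071  -0.0162] slope [0.074 0.083] leg a [0.011  0.0132 0.0163] hookz [0.1158 0.1177] bolts z 0.5357
side8 held bin a [-0.0721 -0.0328] slope [0.064 0.085] leg a [0.0065 0.0103 0.0154] hookz [0.115  0.1184] bolts z 0.1103
side8 h4 bin a [-0.0731 -0.0218] slope [0.206 0.09 ] leg a [0.0059 0.0095 0.0137] hookz [0.1154 0.1192] bolts z 0.1104
side8 h3 bin a [-0.0734 -0.0212] slope [0.173 0.091] leg a [0.006  0.0101 0.0147] hookz [0.1139 0.1182] bolts z 0.5299
```

```bash
python3 -c "
from workcell import sign_off; print(sign_off())"
```

```text
the job is handed in; nothing more can be done
None
```

The carrier hangs on the rail in the vacant place, level with its neighbours to about a millimetre and with both bolts in it; the job was handed in at about 22 s, and the judge's verdict was not shown.

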